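Take the welded hitch tongue off its fixture

TASK

Unload the finished hitch tongue from its weld fixture: pull the orange-headed safety pin up out of the latch and put it in the yellow parts tray, then squeeze the red latch grip sideways against its spring, towards the black fixed grip, until it stops, and with the latch kept squeezed lift the tongue straight up off the ball and out of its nest. Finish while holding it: level, still and at least 10 cm up above its fixture, with the latch still squeezed, and leave the hand tools on the table where they lie.

Things in the scene. Friction and masses are not known exactly. Their poses are not given: they have to be found in the camera images.
- fixture: weld fixture bolted to the table: steel base plate 220 (x) x 104 (y) x 14 mm with a steel ball on a stem near its -x end and a blue open-topped U nest near its +x end (30 mm long, floor 47 and top 65 mm above the table, 60 mm along +x), in which the tongue's tube lies with 1.8 mm play each side. Fixed. Origin: centre of the underside, on the table.
- ball (a point): centre of the fixture's 32 mm steel ball, 60 mm above the table, 50 mm along the fixture's -x from its origin; axes those of the fixture
- tongue: loose hitch tongue, 0.5 to 0.85 kg with latch: dark steel housing (72 x 50 x 34 mm, round nose to its -x) over the ball, welded to a bright 32 mm square tube that runs to 138 mm along its +x and lies in the nest. Origin: centre of its ball socket = ball centre while seated; z up. Balance point about 32 mm along +x. Lowest part: latch fork, 22 mm under the origin; socket skirt 11 mm under.
- fixed_grip (a point): middle of the outer face of the black fixed grip on the tongue: upright padded plate 40 mm long (tongue's x), 6 mm thick, padded from 34 to 70 mm above the tongue's origin; this face lies 14 mm to the -y side of the tongue's middle plane and looks to -y
- latch_grip (a point): middle of the outer face of the red latch grip, same size and height, 33 mm to the +y side with the latch shut (47 mm over both grips) and 14 mm when squeezed home (28 mm over both); it looks to the tongue's +y and moves with the latch
- grip_mid (a point): point on the tongue midway between the grips' outer faces when squeezed home: 40 mm along its +x, 52 mm above its origin, on its middle plane. A gripper pointing down, TCP here, fingers closing along the tongue's y, squeezes the latch home and holds the tongue in one grasp. Keep the fingertips over 30 mm above the origin (latch plate top at 28.5 mm).
- latch (a joint): brass-coloured latch plate, sliding to the tongue's -y as the red grip is squeezed towards the black one: 0 = sprung shut (fork hooked under the ball, tongue locked on), 0.019 = home against its stop; the fork clears the ball from about 0.0165. The spring pushes back 7 N at 0, 11 N at 0.019 and shuts it when let go. With the pin in, it moves only a few mm.
- pin: loose safety pin, 35 g, upright in a hole through latch plate and housing nose, 28 mm along the tongue's -x: pointed shank 7 mm thick reaching 30 mm below its origin, collar 17 mm wide, 3 mm high; orange round head 16 mm wide, 3 to 29 mm above the origin. Origin: on the axis under the collar, 88 mm above the table at the start. Pull it straight up by over 30 mm to free it.
- pin_head (a point): centre of the pin's orange head, 16 mm above the pin's origin; z is the pin's axis
- tray: loose open yellow parts tray with a few small clips in it, inside 155 (x, from -81 to +74) x 105 (y) mm, floor 2 mm above the table, walls 55 mm high (38 mm at its -x end). Origin: under the middle, on the table. Beyond it, along the table's left edge between the arm's start and the work, stands a fixed grey sheet-metal panel 250 mm high.
- hex_key: black bent hex key, 31 x 83 x 5 mm, lying on the table; leave alone. Origin: underside centre.
- screwdriver: screwdriver with yellow handle, 25 x 187 x 26 mm, lying on the table; leave alone. Origin: underside centre.
- pliers: pliers with orange handles, 54 x 170 x 13 mm, lying on the table; leave alone. Origin: underside centre.

How it is judged (in metres and radians):
On the way, in this order (a step that is already met when the one before it is completed fails the run):
1. the safety pin is out of the latch and lies in the yellow tray, let go (x of pin_head in the frame of tray between -0.085 and 0.078 m and y of pin_head in the frame of tray between -0.056 and 0.056 m and z of pin_head in the frame of tray below 0.06 m and contact force between the fingers and pin below 0.1 N), for 0.2 s.
2. the latch is squeezed home while the tongue still sits on the ball (value of joint latch above 0.0165 m and z of tongue in the frame of ball below 0.01 m and horizontal distance between tongue and ball below 0.006 m), for 0.1 s.
At the end, for the whole second after the job is handed in: the gripper holds the tongue still, at least 95 mm above its seat on the ball and within 100 mm of it sideways, tilted less than 0.2 rad, the latch squeezed by at least 15.5 mm, the tongue touching nothing of the fixture, and the pin lying in the yellow tray (z of tongue in the frame of ball above 0.095 m and horizontal distance between tongue and ball below 0.1 m and angle between tongue's own z axis and vertical below 0.2 rad and value of joint latch above 0.0155 m and contact force between the fingers and tongue above 5 N and contact force between tongue and fixture below 0.2 N and linear speed of each of tongue, pin below 0.03 m/s and x of pin_head in the frame of tray between -0.085 and 0.078 m and y of pin_head in the frame of tray between -0.056 and 0.056 m and z of pin_head in the frame of tray below 0.06 m); the arm keeps its last pose, push and grip.
It fails at once if a hand tool on the table is moved by more than 20 mm (distance of any of hex_key, screwdriver, pliers from where it was at the start of the episode above 0.02 m).
It also fails if it takes over 53 s, if anything falls off the work surface, if the arm or the gripper's body presses on something with over 40 N, if the wrist force passes 120 N, or if a joint passes its speed limit or range.

ROBOT

A 6-joint arm with a two-finger parallel gripper is mounted at the origin on a cart in front of the work surface, level with it; the furniture and walls round the work are solid. World frame = base frame: x ahead of the robot, y to its left, z up, the work surface at z = 0. Lengths are in mm, angles in degrees, forces in N, time in s.
With the tool pointing down it reaches from about 300 to 750 mm from the base axis. Payload 8.5 kg.
Tool frame: the origin (TCP) lies between the finger pads, 19 mm behind the fingertips; this is the grasp point; z points along the fingers, y is the direction in which the jaws open and shut (so a half turn about z gives the same grasp; the last joint's range is limited). The gripper opens to 88 mm and grips with 3 to 60 N. Pads are 18 mm wide; open, the fingers measure 123 mm over their backs; the gripper's body (75 mm by 187 mm) begins 45 mm behind the grasp point.
Start: joints at [52.58, 21.807, 74.336, -0, 83.858, -12.336], TCP at [233.161, 498.113, 257.448] pointing down, gripper open.
Joint ranges: [-178.18, 178.18], [-50.72, 133.34], [12.68, 142.11], [-81.47, 261.47], [9.98, 163.14], [-165.26, 165.26]. Speed limits (degrees/s): [136.94, 136.94, 180, 180, 180, 180].

INTERFACE

Orientations are given as [roll, pitch, yaw] about the fixed x, y, z axes, in that order (R = Rz(yaw) Ry(pitch) Rx(roll)).
In Python, from bench import manip gives the robot as it stands.
- The arm moves only by the tool servo_tool, never from a script. Its arguments are lists of equal length, an entry for each row: "translation": the shift along the world's x, y, z in cm, a list of three; "dr": the turn, a rotation vector about the world's x, y, z in rad, a list of three. A call has 1 to 20 rows; each row is the pose to reach, as a shift and turn from the pose commanded when the call began; what a row does not reach only later rows make up. A row lasts 1/10 s, in which the tool goes at most 50 mm and 8.59 degrees, less where a joint would pass 70% of its speed; a pose out of reach is approached as far as the arm can. A call with a gripper value outside its range is refused whole. "fingers" is the opening, from -1 (shut) to 1 (fully open), so that 0 is half open, set as the call begins (left out, the last holds). The fingers move at their own pace and stop on an object; the grip force is fixed at half the most. Time passes only in rows, so rows that repeat a pose let the fingers close. It gives the time, the measured TCP pose, the force and the opening at its end, in the units of the state.
- manip.sense(): the state, without advancing time (a new reading comes with each control period).
- manip.grab_frame(name): name is "scene" or "top"; returns a dict with "color" (480x640x3 uint8, red, green, blue), "camera_matrix" (3x3 intrinsics, pixels), "R" (3x3) and "t" (3): a world point X has camera coordinates R X + t. Camera axes: x right, y down, z forward; pixel columns grow to the right and rows downward; lengths in mm; the calibration is good to about 2 mm. A picture is of the moment at which its call begins. There is no depth.
- manip.job_done(): hands the job in, once; it reports no verdict.
Trained networks look in the newest picture that a camera, given by its name, has taken for a name from the list of things; names that differ only in an ending like _2 or _b are one class to them, and where a whole thing is asked for, a point or a joint stands for the part that bears it (a point fixed in the world has none). Each returns a list of dicts, best first, with "conf" (0 to 1); they miss things now and then, are a little off and sometimes report something else, mostly with a low value. They report only what shows in the picture. A call takes as long as a camera call.
- manip.trace(query, camera): "region" (480x640 bool, what is visible of it) and "pixel" ([column, row] in pixels, amid what is visible of it).
- manip.tip_of(query, camera): "pixel" ([column, row] in pixels: a listed point, or the origin of a listed thing).
The state is a dict: "time": time; "joint_positions": joint angles; "joint_velocities": joint speeds; "joint_torque": joint torques, N m; "tcp_pos": TCP position; "tcp_rot": TCP orientation; "ft_force": force on the tool from outside, world axes, zero at the start; "wrist_torque": the same for the moment, N m; "grip_width": opening from 0.0 (shut) to 1.0 (fully open).
Only numpy, scipy, OpenCV 4.12 (cv2) and the standard library are available. Lean on these libraries where they do the work, as an engineer would, in place of code of your own. Each camera call takes 0.05 s, during which the arm holds its last target. There are 200 camera calls.

## Working session

There is one attempt and no reset: what is moved stays moved. The work goes in short steps, Python scripts to look and compute and a tool call to move; the robot and the scene stay as the last step left them, time stands still between calls to the robot, and variables do not carry over. Pictures are saved under pics/ and viewed, about 8 in all and at most 12, crops included, and the job is handed in when it is done.

Besides the shell and the picture viewer there is one more tool, called after "Emit:" as name(argument=value, ...) on one line, values as JSON. servo_tool: Moves the arm, as the interface text tells. Its arguments: {"type":"object","properties":{"translation":{"type":"array","items":{"type":"array","items":{"type":"number"}}},"dr":{"type":"array","items":{"type":"array","items":{"type":"number"}}},"fingers":{"type":"number"}},"required":["translation","dr"]}

```bash
mkdir -p pics
cat > h.py <<'E'
import numpy as np, cv2
from bench import manip
def ray(f,px):
    K=np.array(f["camera_matrix"]);R=np.array(f["R"]);t=np.array(f["t"]).ravel()
    d=R.T@np.linalg.solve(K,[px[0],px[1],1.]);return -R.T@t,d/np.linalg.norm(d)
def tri(rs):
    A=sum(np.eye(3)-np.outer(d,d) for c,d in rs);b=sum((np.eye(3)-np.outer(d,d))@c for c,d in rs)
    p=np.linalg.solve(A,b);return p,[np.linalg.norm((np.eye(3)-np.outer(d,d))@(p-c)) for c,d in rs]
def atz(r,z):
    c,d=r;return c+d*(z-c[2])/d[2]
def proj(f,X):
    c=np.array(f["R"])@np.array(X)+np.array(f["t"]).ravel();u=np.array(f["camera_matrix"])@c;return u[:2]/u[2]
E
python3 - <<'E'
from h import *
F={}
for n in("scene","top"):
    F[n]=manip.grab_frame(n);cv2.imwrite(f"pics/{n}0.png",F[n]["color"][:,:,::-1])
    c=ray(F[n],(320,240));print(n,c[0].round(),c[1].round(2))
for q in["pin_head","pin","fixed_grip","latch_grip","grip_mid","ball","tongue","fixture","tray","hex_key","screwdriver","pliers"]:
    rs=[]
    for n in F:
        r=manip.tip_of(q,n)
        print(q,n,[(np.round(x["pixel"]).tolist(),round(x["conf"],2)) for x in r[:2]])
        if r: rs.append(ray(F[n],r[0]["pixel"]))
    if len(rs)==2: p,e=tri(rs);print("   ",p.round(1),np.round(e,1))
s=manip.sense();print(s)
E
```

```text
scene [ 39. 198. 861.] [ 0.44 -0.5  -0.74]
top [ 460. -344. 1025.] [ 0.08 -0.   -1.  ]
pin_head scene [([379.0, 245.0], 0.73)]
pin_head top [([337.0, 296.0], 0.58), ([333.0, 310.0], 0.46)]
    [ 422.4 -380.3   81. ] [9.6 9.6]
pin scene [([379.0, 249.0], 0.64), ([351.0, 254.0], 0.45)]
pin top [([336.0, 307.0], 0.43)]
    [ 409.  -374.7   83.6] [1.9 1.9]
fixed_grip scene [([359.0, 215.0], 0.97)]
fixed_grip top [([352.0, 274.0], 0.56), ([336.0, 306.0], 0.32)]
    [ 471.  -399.9  109.2] [1.8 1.8]
latch_grip scene [([338.0, 230.0], 0.56), ([189.0, 280.0], 0.48)]
latch_grip top [([325.0, 270.0], 0.81)]
    [ 480.1 -351.5  101.1] [2.6 2.6]
grip_mid scene [([352.0, 218.0], 0.74), ([358.0, 215.0], 0.39)]
grip_mid top [([340.0, 273.0], 0.63)]
    [ 473.2 -379.4  116.6] [0.8 0.8]
ball scene [([366.0, 250.0], 0.6), ([376.0, 249.0], 0.2)]
ball top [([334.0, 293.0], 0.7)]
    [ 434.  -371.5   64. ] [1.8 1.8]
tongue scene [([367.0, 250.0], 0.87)]
tongue top [([339.0, 297.0], 0.88)]
    [ 430.  -377.3   62.5] [2.6 2.6]
fixture scene [([381.0, 243.0], 0.75), ([348.0, 251.0], 0.63)]
fixture top [([341
[... 568 characters left out ...]
 [1.1 1.1]
{'time': 1.3, 'joint_positions': array([ 5.25783188e+01,  2.18054737e+01,  7.43379111e+01, -5.13163502e-04,
        8.38595524e+01, -1.23358055e+01]), 'joint_velocities': array([ 0.06761   ,  0.03243959,  0.09063641,  0.0905324 ,  0.03401711,
       -0.03445522]), 'joint_torque': array([ 1.81286257e-03, -4.37801707e+01, -2.24734497e+01,  7.14658317e-02,
        3.14665865e-02, -6.96527081e-05]), 'tcp_pos': array([233.16523246, 498.08450906, 257.44663916]), 'tcp_rot': array([-1.79997022e+02, -1.29069756e-04,  1.54914179e+02]), 'ft_force': array([ 0.10779505, -0.25145988,  0.21668935]), 'wrist_torque': array([-0.00104013,  0.03568248,  0.01467894]), 'grip_width': 0.9963374734521974}
```

View pics/scene0.png

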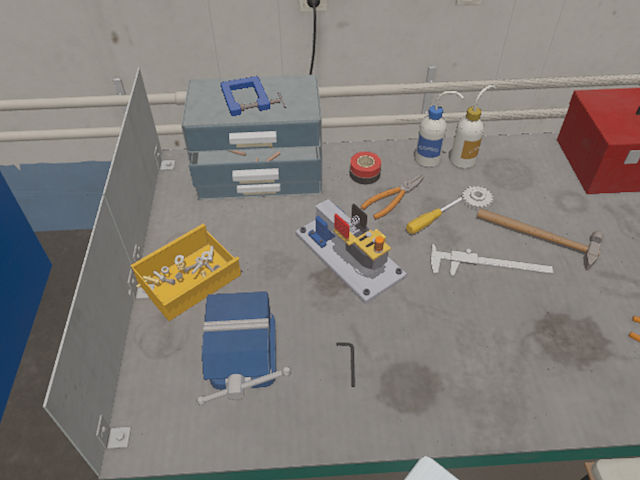

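View pics/top0.png

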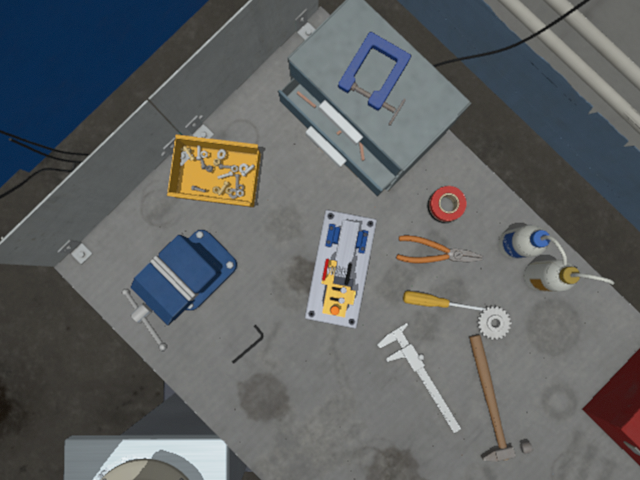

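The scene view shows the fixture around (350,250), with the pin head at (379,241) and the tray at (186,270). The panel is along the left edge. In the top view the fixture is at (341,268), the pin head at (335,310) and the tray at (216,172). The panel foot runs from about (85,255) to (205,130), and there is a vise between the base and the tray.

Run:
```python
from h import *
F={n:manip.grab_frame(n) for n in("scene","top")}
pts={}
for n in F:
    im=F[n]["color"];hsv=cv2.cvtColor(im,cv2.COLOR_RGB2HSV)
    box=(340,420,215,275) if n=="scene" else (300,380,210,330)
    m=cv2.inRange(hsv,(5,170,120),(17,255,255));k=np.zeros_like(m);k[box[2]:box[3],box[0]:box[1]]=1
    nn,l,st,c=cv2.connectedComponentsWithStats(m*k)
    i=1+np.argmax(st[1:,4]);print(n,"head",c[i],st[i]);pts[n]=c[i]
    x0,y0=(290,190) if n=="scene" else (290,205)
    cv2.imwrite(f"pics/c{n}.png",cv2.resize(im[y0:y0+130,x0:x0+130,::-1],None,fx=3,fy=3,interpolation=cv2.INTER_CUBIC))
print(tri([ray(F[n],pts[n]) for n in F]))
a,b=[cv2.imread(f"pics/c{n}.png") for n in F];cv2.imwrite("pics/crop.png",np.hstack([a,b]))
f=F["top"]
for q in("fixture","tray"):
    for n in F:
        for r in manip.trace(q,n)[:1]:
            m=r["region"].astype(np.uint8);c=max(cv2.findContours(m,0,1)[0],key=cv2.contourArea)
            z=14 if q=="fixture" else 50
            w=np.array([atz(ray(F[n],p),z)[:2] for p in c[:,0]],np.float32)
            print(q,n,r["conf"],cv2.minAreaRect(w),cv2.boundingRect(c))
for p in((85,255),(205,130),(75,250),(180,280)):print(p,atz(ray(f,p),0).round())
```

```text
scene head [379.18 239.42] [375 236   9   8  50]
top head [334.58064516 309.98387097] [331 306   8   9  62]
(array([ 406.21590768, -369.84849218,  115.42679052]), [np.float64(0.8429092102988895), np.float64(0.8429092102987865)])
fixture scene 0.85 ((482.33172607421875, -381.52716064453125), (108.66671752929688, 229.88099670410156), 79.78412628173828) (296, 216, 110, 86)
fixture top 0.6 ((481.78546142578125, -384.88616943359375), (106.1868896484375, 221.14845275878906), 78.35905456542969) (305, 211, 72, 119)
tray scene 0.92 ((660.895751953125, -131.77603149414062), (173.97459411621094, 155.91354370117188), 82.51966094970703) (131, 224, 110, 96)
tray top 0.55 ((671.16552734375, -142.28070068359375), (169.23684692382812, 123.09146118164062), 82.47066497802734) (168, 135, 93, 73)
(85, 255) [512. 127.   0.]
(205, 130) [ 765. -112.    0.]
(75, 250) [522. 147.   0.]
(180, 280) [461. -64.   0.]
```

View pics/crop.png

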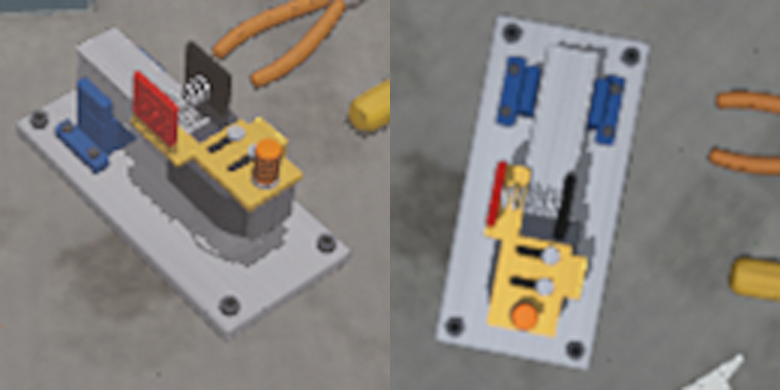

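The pin head top measures (406,-370,115), against 117 from the text. The fixture yaw is about -11.6°, which puts the pin at (405,-369), so the two agree. I'll raise over the panel and approach.

Emit:
servo_tool(translation=[[0,0,5],[0,0,10],[21.7,-39.8,12.3],[21.7,-39.8,12.3],[21.7,-39.8,12.3],[21.7,-39.8,12.3],[21.7,-39.8,12.3],[21.7,-39.8,12.3],[21.7,-39.8,12.3],[21.7,-39.8,12.3],[21.7,-39.8,12.3],[21.7,-39.8,12.3]], dr=[[0,0,-0.1],[0,0,-0.2],[0,0,-1.7],[0,0,-1.7],[0,0,-1.7],[0,0,-1.7],[0,0,-1.7],[0,0,-1.7],[0,0,-1.7],[0,0,-1.7],[0,0,-1.7],[0,0,-1.7]])

```text
time: 2.8
tcp_pos: [452.2, 95.9, 380.1]
tcp_rot: [180.0, 0.1, 56.8]
ft_force: [-1.2, 0.8, 0.9]
grip_width: 1.0
```

Emit:
servo_tool(translation=[[-4.4,-47,-18],[-4.4,-47,-18],[-4.4,-47,-18],[-4.4,-47,-18],[-4.4,-47,-18],[-4.4,-47,-18],[-4.4,-47,-18],[-4.4,-47,-18],[-4.4,-47,-18],[-4.4,-47,-18],[-4.4,-47,-18],[-4.4,-47,-18],[-4.4,-47,-18],[-4.4,-47,-18]], dr=[[0,0,-1.2],[0,0,-1.2],[0,0,-1.2],[0,0,-1.2],[0,0,-1.2],[0,0,-1.2],[0,0,-1.2],[0,0,-1.2],[0,0,-1.2],[0,0,-1.2],[0,0,-1.2],[0,0,-1.2],[0,0,-1.2],[0,0,-1.2]], fingers=-0.1)

```text
time: 4.2
tcp_pos: [406.7, -368.7, 201.4]
tcp_rot: [180.0, -0.1, -11.1]
ft_force: [-0.4, -0.4, 0.1]
grip_width: 0.449
```

Emit:
servo_tool(translation=[[-0.05,-0.05,-4.5],[-0.05,-0.05,-8.0],[-0.05,-0.05,-8.8],[-0.05,-0.05,-8.8],[-0.05,-0.05,-8.8]], dr=[[0,0,-0.01],[0,0,-0.01],[0,0,-0.01],[0,0,-0.01],[0,0,-0.01]])

```text
time: 4.7
tcp_pos: [406.4, -370.7, 114.3]
tcp_rot: [179.9, -0.1, -11.8]
ft_force: [0.0, -0.2, -0.6]
grip_width: 0.451
```

Emit:
servo_tool(translation=[[0,0,0],[0,0,0],[0,0,0],[0,0,0],[0,0,0],[0,0,0]], dr=[[0,0,0],[0,0,0],[0,0,0],[0,0,0],[0,0,0],[0,0,0]], fingers=-1)

```text
time: 5.3
tcp_pos: [405.8, -370.6, 112.9]
tcp_rot: [180.0, -0.0, -11.8]
ft_force: [-0.9, 0.5, 4.8]
grip_width: 0.168
```

Emit:
servo_tool(translation=[[0,0,0],[0,0,1],[0,0,2.5],[0,0,4.5],[0,0,7],[0,0,10],[0,0,10]], dr=[[0,0,0],[0,0,0],[0,0,0],[0,0,0],[0,0,0],[0,0,0],[0,0,0]])

```text
time: 6.0
tcp_pos: [406.4, -371.3, 216.4]
tcp_rot: [179.7, -0.3, -11.8]
ft_force: [1.0, -0.3, -0.5]
grip_width: 0.173
```

Run:
```python
from h import *
I=[]
for n in("scene","top"):
    f=manip.grab_frame(n);u=proj(f,manip.sense()["tcp_pos"]);print(n,u)
    x,y=[int(v)-60 for v in u];I.append(cv2.resize(f["color"][y:y+130,x:x+130,::-1],None,fx=3,fy=3,interpolation=cv2.INTER_CUBIC))
cv2.imwrite("pics/lift.png",np.hstack(I))
```

```text
scene [383.48135213 198.60674381]
top [336.9023037  314.42554909]
```

View pics/lift.png

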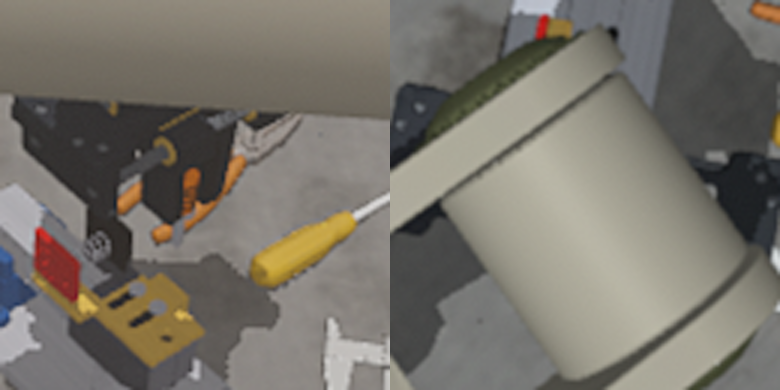

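The left crop shows the hole empty and the orange head in the jaws. Next is carrying the pin to the tray, with the jaws parallel to the panel.

Emit:
servo_tool(translation=[[25.4,22.8,0],[25.4,22.8,0],[25.4,22.8,0],[25.4,22.8,0],[25.4,22.8,0],[25.4,22.8,0],[25.4,22.8,0],[25.4,22.8,0],[25.4,22.8,0],[25.4,22.8,-4.5],[25.4,22.8,-9],[25.4,22.8,-12],[25.4,22.8,-13.7],[25.4,22.8,-13.7],[25.4,22.8,-13.7],[25.4,22.8,-13.7]], dr=[[0,0,1.02],[0,0,1.02],[0,0,1.02],[0,0,1.02],[0,0,1.02],[0,0,1.02],[0,0,1.02],[0,0,1.02],[0,0,1.02],[0,0,1.02],[0,0,1.02],[0,0,1.02],[0,0,1.02],[0,0,1.02],[0,0,1.02],[0,0,1.02]])

```text
time: 7.7
tcp_pos: [659.9, -143.2, 77.0]
tcp_rot: [179.9, -0.0, 46.6]
ft_force: [-0.2, -0.5, 0.3]
grip_width: 0.176
```

Emit:
servo_tool(translation=[[0,0,0],[0,0,0],[0,0,0],[0,0,3],[0,0,7],[0,0,11]], dr=[[0,0,0],[0,0,0],[0,0,0],[0,0,0],[0,0,0],[0,0,0]], fingers=0)

```text
time: 8.3
tcp_pos: [659.4, -142.2, 186.7]
tcp_rot: [-180.0, 0.0, 46.6]
ft_force: [-0.5, 0.6, 0.3]
grip_width: 0.496
```

Emit:
servo_tool(translation=[[-18.7,-24,2.5],[-18.7,-24,2.5],[-18.7,-24,2.5],[-18.7,-24,2.5],[-18.7,-24,2.5],[-18.7,-24,2.5],[-18.7,-24,2.5],[-18.7,-24,2.5],[-18.7,-24,2.5],[-18.7,-24,2.5]], dr=[[0,0,-1.02],[0,0,-1.02],[0,0,-1.02],[0,0,-1.02],[0,0,-1.02],[0,0,-1.02],[0,0,-1.02],[0,0,-1.02],[0,0,-1.02],[0,0,-1.02]], fingers=0.9)

```text
time: 9.3
tcp_pos: [473.3, -381.4, 210.4]
tcp_rot: [-180.0, 0.0, -11.6]
ft_force: [0.0, 0.6, 0.2]
grip_width: 0.954
```

Run:
```python
from h import *
I=[]
s=manip.sense();print(s["tcp_pos"],s["tcp_rot"],s["grip_width"])
F={n:manip.grab_frame(n) for n in("scene","top")}
for n,(x,y) in zip(F,((120,215),(150,110))):
    I.append(cv2.resize(F[n]["color"][y:y+130,x:x+130,::-1],None,fx=3,fy=3,interpolation=cv2.INTER_CUBIC))
    print(n,[(np.round(r["pixel"]),r["conf"]) for r in manip.tip_of("pin_head",n)])
for q in("latch_grip","grip_mid","fixed_grip"):
    print(q,[(n,np.round(r["pixel"],1),round(r["conf"],2)) for n in F for r in manip.tip_of(q,n)[:1]])
cv2.imwrite("pics/tray.png",np.hstack(I))
f=F["scene"]["color"];cv2.imwrite("pics/s2.png",cv2.resize(f[140:300,260:460,::-1],None,fx=3,fy=3))
```

```text
[ 473.33759413 -381.35680132  210.41618712] [-1.79984766e+02  6.09008279e-03 -1.15870641e+01] 0.9543753349163733
scene [(array([169., 296.]), 0.56)]
top [(array([188., 178.]), 0.7)]
latch_grip [('scene', array([339. , 227.1]), 0.62)]
grip_mid [('scene', array([351.8, 219.6]), 0.58)]
fixed_grip [('scene', array([361.4, 214.9]), 0.59)]
```

View pics/tray.png

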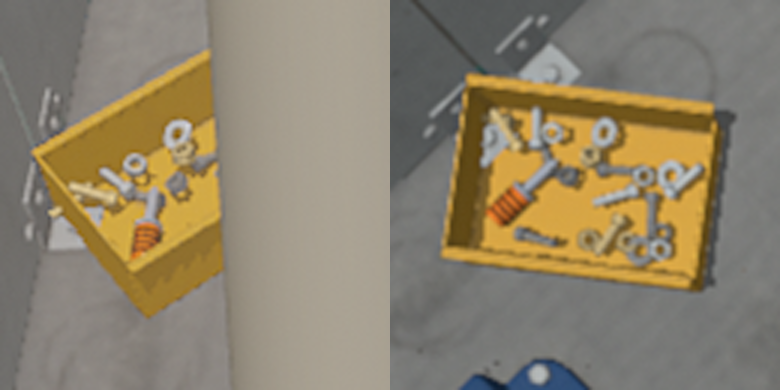

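View pics/s2.png

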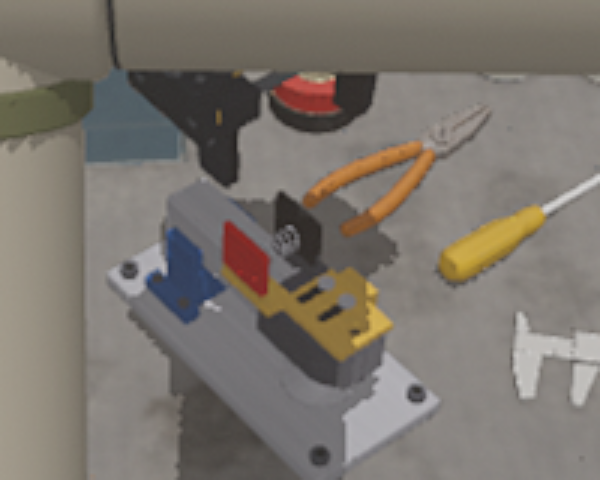

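The pin lies in the tray, head at about (188,178) in the top view, and the tongue is still seated. Descending over the grips.

Emit:
servo_tool(translation=[[-0.05,-0.2,-4],[-0.05,-0.2,-7],[-0.05,-0.2,-9],[-0.05,-0.2,-9.7],[-0.05,-0.2,-9.7],[-0.05,-0.2,-9.7]], dr=[[0,0,0],[0,0,0],[0,0,0],[0,0,0],[0,0,0],[0,0,0]])

```text
time: 10.4
tcp_pos: [472.5, -384.8, 114.6]
tcp_rot: [179.9, -0.1, -11.8]
ft_force: [0.4, -0.7, 1.1]
grip_width: 0.951
```

Emit:
servo_tool(translation=[[0,0,0],[0,0,0],[0,0,0],[0,0,0],[0,0,0],[0,0,0],[0,0,0],[0,0,0],[0,0,0],[0,0,0]], dr=[[0,0,0],[0,0,0],[0,0,0],[0,0,0],[0,0,0],[0,0,0],[0,0,0],[0,0,0],[0,0,0],[0,0,0]], fingers=-1)

```text
time: 11.4
tcp_pos: [472.5, -385.1, 114.2]
tcp_rot: [179.9, -0.1, -11.8]
ft_force: [0.5, -1.6, 5.8]
grip_width: 0.311
```

The width is 27.4 mm, so the latch is home, and the forces are small. Lifting straight up.

Emit:
servo_tool(translation=[[0,0,0.3],[0,0,0.8],[0,0,1.4],[0,0,2],[0,0,2.6],[0,0,3.2],[0,0,4],[0,0,5],[0,0,6],[0,0,7.2],[0,0,8.4],[0,0,9.6],[0,0,10.8],[0,0,11.8],[0,0,12.6],[0,0,13],[0,0,13],[0,0,13],[0,0,13],[0,0,13]], dr=[[0,0,0],[0,0,0],[0,0,0],[0,0,0],[0,0,0],[0,0,0],[0,0,0],[0,0,0],[0,0,0],[0,0,0],[0,0,0],[0,0,0],[0,0,0],[0,0,0],[0,0,0],[0,0,0],[0,0,0],[0,0,0],[0,0,0],[0,0,0]])

```text
time: 13.4
tcp_pos: [472.1, -384.3, 243.0]
tcp_rot: [-180.0, 0.0, -11.8]
ft_force: [0.5, -0.3, -6.1]
grip_width: 0.31
```

Run:
```python
from h import *
f=manip.grab_frame("scene");cv2.imwrite("pics/s3.png",cv2.resize(f["color"][120:300,240:460,::-1],None,fx=3,fy=3))
s=manip.sense();print({k:np.round(s[k],2) for k in("time","tcp_pos","tcp_rot","ft_force","wrist_torque","grip_width","joint_velocities")})
```

```text
{'time': np.float64(13.45), 'tcp_pos': array([ 472.12, -384.32,  243.1 ]), 'tcp_rot': array([-1.7997e+02,  3.0000e-02, -1.1810e+01]), 'ft_force': array([-1.21, -0.64, -6.99]), 'wrist_torque': array([-0.04,  0.13,  0.03]), 'grip_width': np.float64(0.31), 'joint_velocities': array([ 0.05, -0.12, -0.06,  0.06,  0.07,  0.01])}
```

View pics/s3.png

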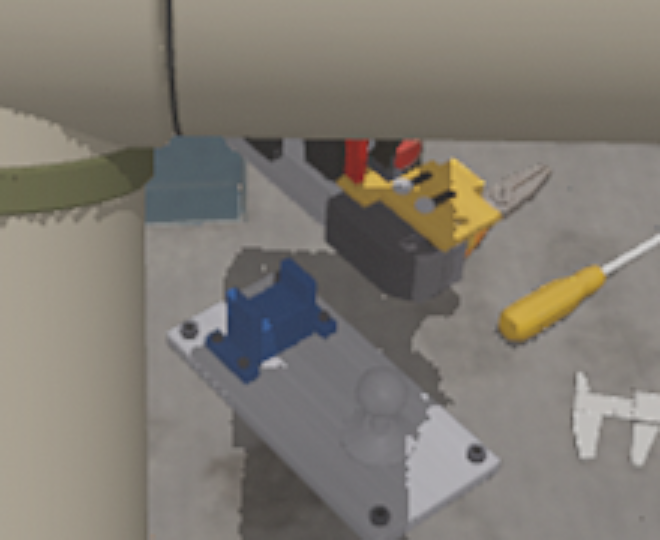

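The tongue is clear of the ball and level, with the latch home and 6–7 N carried. The bare ball is visible at (378,395) in this crop. Handing in.

```bash
python3 -c "
from bench import manip
print(manip.job_done())"
```

```text
the job is handed in; nothing more can be done
None
```

I pulled the pin and dropped it in the yellow tray. Then I squeezed the latch home in one grasp and lifted the tongue straight up about 129 mm off the ball. I handed the job in at about 13.5 s, with the arm still holding the tongue.

**Last checks:**
- **Grip:** the opening was 27 mm, against 28 mm expected with the latch home.
- **Load:** about 6–7 N downward on the wrist, which fits the tongue's weight. The joints were almost still.
- **Pictures:** the last one shows the tongue level and clear of the ball and nest. The one after the drop shows the pin lying in the tray.
- **Hand tools:** I never went near them, and the pliers and screwdriver looked unmoved in the last picture. I did not measure them again, and I did not look at the hex key again after the start.

**Disagreements:**
- **Pin head:** the networks' best top-view guess for it was off (9.6 mm between the two views' lines), so I used its colour instead. That gave (406, -370, 115) mm and agreed with the fixture to about 1 mm.
- **Fixed grip:** its network position was about 3 mm off my fixture-based estimate, which did no harm.

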